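# Draw back the ratchet rod of a sauce gun for a tube change

## Robot

A 7-joint arm with a two-finger parallel gripper is mounted at the origin on the work surface. World frame = base frame: x ahead of the robot, y to its left, z up, the work surface at z = 0. Lengths are in m, angles in rad, forces in N, time in s.
With the tool pointing down it reaches from about 0.425 to 1.025 m from the base axis. Payload 9.4 kg.
Tool frame: the origin (TCP) lies on the front face of the gripper's body, between the roots of the fingers; the fingertips stand 84 mm ahead of it and the grasp point (between the pads) lies 65 mm ahead of it; z points along the fingers, y is the line along which they close (so a half turn about z gives the same grasp; the last joint's range is limited). The gripper opens to 93 mm and grips with 3 to 60 N. Pads are 15 mm wide; open, the fingers measure 128 mm over their backs; the gripper's body (75 mm by 188 mm) begins 65 mm behind the grasp point.
Start: joints at [-0.077, 0.599, -0.003, 1.599, 0.002, 0.943, -0.08], TCP at [0.725, -0, 0.303] pointing down, gripper open.
Joint ranges: [-2.57, 2.57], [-0.35, 1.97], [-1.29, 1.29], [0.11, 2.56], [-1.05, 4.19], [0.11, 1.86], [-2.63, 2.63]. Speed limits (rad/s): [2.22, 2.22, 3.01, 3.01, 3.14, 3.14, 3.14].

## Interface

Orientations are given as a unit quaternion [w, x, y, z].
In Python, from station import arm gives the robot as it stands.
- The arm moves only by the tool jog_arm, never from a script. Its argument "rows" is a list of rows, each a list of 7 numbers: the turn, a rotation vector about the tool's x, y, z in units of 6 degrees (1.0 is 6 degrees), then the shift along the tool's x, y, z in units of 25 mm (1.0 is 25 mm), then the finger opening in mm, from 0 to 93. In form: [[rx, ry, rz, dx, dy, dz, fingers], ...]. A call has 1 to 8 rows; each row shifts and turns the commanded pose from where the row before left it, along the tool's axes as they then stand; what a row does not reach is not made up. A row lasts 1/8 s, in which the tool goes at most 62.5 mm and 10.7 degrees, less where a joint would pass 70% of its speed; a pose out of reach is approached as far as the arm can. A call is refused whole if a number of a shift passes 1 or a number of a turn 1, either way. A call with a gripper value outside its range is refused whole. The fingers move at their own pace and stop on an object; "force" is the grip in N (left out, the last holds). Time passes only in rows, so rows that do not move let the fingers close. It gives the time, the measured TCP pose, the force, the opening and the grip force at its end, in the units of the state.
- arm.observe(): the state, without advancing time (a new reading comes with each control period).
- arm.get_image(name): name is "scene" or "side" or "wrist"; returns a dict with "color" (420x560x3 uint8, red, green, blue), "K" (3x3 intrinsics, pixels), "T" (4x4, takes a point from camera to world coordinates). Camera axes: x right, y down, z forward; pixel columns grow to the right and rows downward; lengths in m; the calibration is good to about 2 mm. The wrist camera is an equidistant fisheye: a pixel r from the principal point sees the ray r / f radians off the axis. A picture is of the moment at which its call begins. There is no depth.
- arm.close_job(): hands the job in; it is judged then, once.
Trained networks look in the newest picture that a camera, given by its name, has taken for a name from the list of things; names that differ only in an ending like _2 or _b are one class to them, and where a whole thing is asked for, a point or a joint stands for the part that bears it (a point fixed in the world has none). Each returns a list of dicts, best first, with "confidence" (0 to 1); they miss things now and then, are a little off and sometimes report something else, mostly with a low value. They report only what shows in the picture. A call takes as long as a camera call.
- arm.recognise(camera, label): "bbox" ([left, top, width, height] in pixels, round what is visible of it).
- arm.masks_of(camera, label): "mask" (420x560 bool, what is visible of it) and "bbox" ([left, top, width, height] in pixels, round what is visible of it).
- arm.tip_of(camera, label): "at" ([row, column] in pixels: a listed point, or the origin of a listed thing).
The state is a dict: "time": time; "qpos": joint angles; "qd": joint speeds; "joint_efforts": joint torques, N m; "eef_pos": TCP position; "orientation": TCP orientation; "wrist_force": force on the tool from outside, world axes, zero at the start; "ft_torque": the same for the moment, N m; "opening": finger opening in m; "gripper_force": force on a finger pad.
Only numpy, scipy, OpenCV 4.12 (cv2) and the standard library are available. Lean on these libraries where they do the work, as an engineer would, in place of code of your own. Each camera call takes 0.05 s, during which the arm holds its last target. There are 200 camera calls.

## Task

The sauce gun in its counter stand has run empty. Lift the pawl off the rod's teeth by its thumb tab and tip it right over until it stays back by itself, then take the black knob and draw the toothed rod fully back to its stop so the tube can be changed. Leave the pawl tipped back and the rod out, don't force the rod against the pawl, and don't knock or shift the things standing around.

Things in the scene. Friction and masses are not known exactly. Their poses are not given: they have to be found in the camera images.
- gun: Sauce gun lying level in a steel stand fixed to the counter. Origin on the counter under the pawl's pivot; x along the barrel to the nozzle, z up. Rod axis along x, 150 mm up. Barrel (72 mm across) at x = 100 to 380 mm; housing at x = -40 to 100 (28 wide, top 158 up); two cheeks carry the pawl (26 mm over the pin, x = -22 to 13, top 205 up). Behind x = -40 only rod and knob stick out, in free air.
- pivot (a point): Centre of the pawl's pivot pin, 192 mm above the counter, over the gun's origin. The pin lies along the gun's y.
- tab (a point): Centre of the pawl's thumb tab: a dark steel block 12 mm wide (along the gun's y), 24 long, 18 high, 51 mm from the pivot; moves with the pawl. Pawl down: at gun x = 50 mm, about 204 mm above the counter, 35 mm of free air between it and the rod, open on both sides. Pinched across its width (along y) it can turn between the pads as the pawl swings.
- pawl (a joint): Angle of the pawl, rad: 0 to 0.15 with its nose in the teeth (rod cannot go back); grows as the tab swings up and over to the rear, about the gun's -y through the pivot. Moved only by its weight (80 g): let go below about 1.6 (upright) it falls back onto the teeth, beyond that it falls over and rests at its stop, 2.4, tab up and to the rear of the pivot.
- knob (a point): Centre of the grip part of the black pull knob at the rod's rear end: round, along the rod's axis, 28 mm in diameter over 25 mm, then a 36 mm flange 8 mm thick starting 15 mm behind this point. 150 mm above the counter, at gun x = -137 mm less the rod's joint value.
- rod (a joint): How far the toothed rod is drawn out to the rear (along the gun's -x), in m: 0 fully forward, 0.190 at the rear stop. Slides stiffly (about 2.5 N) and stays where it is left.
- pail: Bystander: stainless pail, 136 mm across, 145 mm high. Origin at the centre of its underside.
- napkins: Bystander: napkin dispenser, 104 x 129 mm, 132 mm high. Origin at the centre of its underside.
- spare: Bystander: full sauce tube standing upright, 60 mm across, 224 mm high. Origin at the centre of its underside.

How it is judged:
By the outcome, as a careful person would: the job done as asked, in the order asked, and still so for the second after the job is handed in, with the robot touching nothing.
It also fails if it takes over 48 s, if anything falls off the work surface, if the arm or the gripper's body presses on something with over 40 N, if the wrist force passes 120 N, or if a joint passes its speed limit or range.

## Working session

There is one attempt and no reset: what is moved stays moved. The work goes in short steps, Python scripts to look and compute and a tool call to move; the robot and the scene stay as the last step left them, time stands still between calls to the robot, and variables do not carry over. Pictures are saved under pics/ and viewed, at most 10 in all, crops included, and the job is handed in when it is done.

Besides the shell and the picture viewer there is one more tool, called after "Call:" by a JSON object that holds its "api" and its "payload". jog_arm: Moves the arm, as the interface text tells. Its arguments: {"type":"object","properties":{"rows":{"type":"array"},"force":{"type":"number"}},"required":["rows"]}

```bash
mkdir -p pics; cat > h.py <<'E'
import numpy as np, cv2
from station import arm
from scipy.spatial.transform import Rotation as R
def ray(im,at):
    K,T=im["K"],im["T"]; r,c=at
    d=np.array([(c-K[0,2])/K[0,0],(r-K[1,2])/K[1,1],1.]); d/=np.linalg.norm(d)
    return T[:3,3],T[:3,:3]@d
def tri(rays):
    A=np.zeros((3,3));b=np.zeros(3)
    for o,d in rays:
        P=np.eye(3)-np.outer(d,d);A+=P;b+=P@o
    x=np.linalg.solve(A,b)
    return x,[np.linalg.norm((np.eye(3)-np.outer(d,d))@(x-o)) for o,d in rays]
def atz(ry,z): o,d=ry; return o+d*(z-o[2])/d[2]
E
python3 - <<'E'
from h import *
ims={}
for c in("scene","side"):
    ims[c]=arm.get_image(c); cv2.imwrite(f"pics/{c}0.png",ims[c]["color"][:,:,::-1])
Z=dict(gun=0,pivot=.192,tab=.204,knob=.150,pail=0,napkins=0,spare=0)
for l,z in Z.items():
    rs=[]
    for c in ims:
        t=arm.tip_of(c,l)
        if t:
            r=ray(ims[c],t[0]["at"]);rs.append(r);print(l,c,np.round(t[0]["at"],1),round(t[0]["confidence"],2),atz(r,z).round(4))
    if len(rs)>1:
        x,e=tri(rs);print("  tri",x.round(4),np.round(e,4))
print(arm.observe())
E
```

```text
gun scene [205.9 260.7] 0.96 [ 0.5567 -0.1858  0.    ]
gun side [283.8 275.8] 0.66 [ 0.559  -0.1955  0.    ]
  tri [ 0.5572 -0.1903 -0.0044] [0.0031 0.0031]
pivot scene [340.2 436.4] 0.53 [0.6192 0.5073 0.192 ]
pivot side [239.9 273. ] 0.78 [ 0.5482 -0.2022  0.192 ]
  tri [ 0.5215  0.332  -0.2028] [0.1602 0.1602]
tab side [243.5 284.2] 0.62 [ 0.5715 -0.2332  0.204 ]
knob scene [192.6 297.9] 0.72 [ 0.5346 -0.0405  0.15  ]
knob side [214.  259.2] 0.67 [ 0.5392 -0.0431  0.15  ]
  tri [ 0.5372 -0.0411  0.1498] [0.0025 0.0025]
pail scene [342.9 436.6] 0.83 [0.4989 0.4609 0.    ]
pail side [165.4 227.6] 0.75 [0.4949 0.4567 0.    ]
  tri [ 0.4959  0.4603 -0.003 ] [0.0009 0.0009]
napkins scene [223.3 213.1] 0.8 [ 0.7129 -0.211   0.    ]
napkins side [282.7 326.3] 0.82 [ 0.7084 -0.2231  0.    ]
  tri [ 0.7102 -0.2173 -0.007 ] [0.0006 0.0006]
spare scene [186.2 179.2] 0.91 [ 0.7098 -0.4141  0.    ]
spare side [335.9 350.6] 0.93 [ 0.717  -0.4098  0.    ]
  tri [ 0.7136 -0.4112  0.0039] [0.0023 0.0023]
{'time': 0.8, 'qpos': array([-0.07667496,  0.5992568 , -0.00251273,  1.59942547,  0.00180087,
        0.94292608, -0.07981528]), 'qd': array([-0.00042976,  0.00035038,  0.00229668, -0.00014677, -0.00050769,
       -0.00138381,  0.00083843]), 'joint_efforts': array([ 3.69870086e-04, -7.64730334e+01,  1.49565708e+00, -2.52698117e+01,
       -5.25529229e-02,  1.04372873e-02,  3.15085310e-05]), 'eef_pos': array([ 7.24978691e-01, -1.62596374e-05,  3.02739661e-01]), 'orientation': array([ 1.09050787e-05,  7.07109443e-01,  7.07104119e-01, -1.81520947e-05]), 'wrist_force': array([-0.75253018, -0.13001121, -0.59040272]), 'ft_torque': array([ 0.03446827,  0.02285173, -0.01633247]), 'gripper_force': 0.0, 'opening': 0.09321046342513818}
```

View pics/scene0.png

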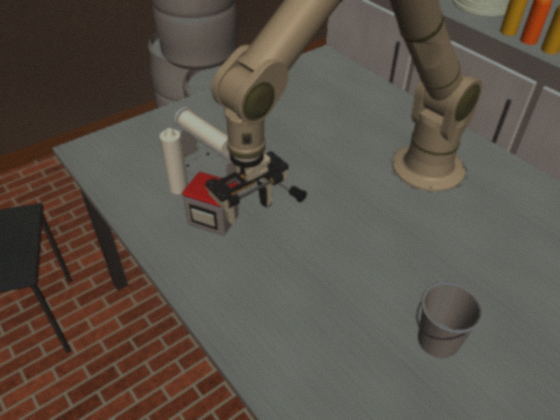

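View pics/side0.png

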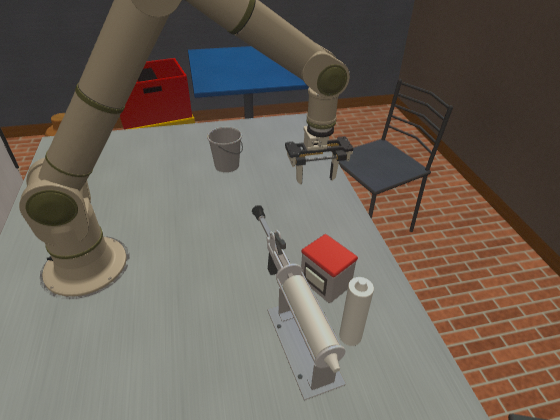

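The scene picture shows the arm hiding the pawl, with the knob at about (298,193). The side picture shows the knob at (258,211), the pawl at about (280,243), and the barrel running to the nozzle at (335,368). The gun points roughly along world -y. I'll move above it to get a wrist view.

Call:
{"api": "jog_arm", "payload": {"rows": [[0,0,0,-0.5,-0.82,-0.4,93],[0,0,0,-0.5,-0.82,-0.4,93],[0,0,0,-0.5,-0.82,-0.4,93],[0,0,0,-0.5,-0.82,-0.4,93],[0,0,0,-0.5,-0.82,-0.4,93],[0,0,0,-0.5,-0.82,-0.4,60],[0,0,0,-0.5,-0.82,-0.4,60],[0,0,0,-0.5,-0.82,-0.4,60]]}}

```text
time: 1.8
eef_pos: [0.5596, -0.1008, 0.3835]
orientation: [0.0, 0.707, 0.707, 0.0]
wrist_force: [0.0, 0.4, -0.1]
opening: 0.0678
gripper_force: 0.0
```

```bash
cat >> h.py <<'E'
def fray(im,at):
    K,T=im["K"],im["T"]; r,c=at
    a=np.array([(c-K[0,2])/K[0,0],(r-K[1,2])/K[1,1]]);th=np.linalg.norm(a)
    d=np.r_[a/max(th,1e-9)*np.sin(th),np.cos(th)]
    return T[:3,3],T[:3,:3]@d
def look(tag,labels,cams=("scene","side","wrist")):
    ims={}
    for c in cams:
        ims[c]=arm.get_image(c); cv2.imwrite(f"pics/{c}{tag}.png",ims[c]["color"][:,:,::-1])
    for l,z in labels.items():
        rs=[]
        for c in cams:
            t=arm.tip_of(c,l)
            if t:
                r=(fray if c=="wrist" else ray)(ims[c],t[0]["at"])
                if t[0]["confidence"]>.4: rs.append(r)
                print(l,c,np.round(t[0]["at"],1),round(t[0]["confidence"],2),atz(r,z).round(4))
        if len(rs)>1:
            x,e=tri(rs);print("  tri",x.round(4),np.round(e,4))
    return ims
E
python3 - <<'E'
from h import *
ims=look("1",dict(gun=0,pivot=.192,tab=.204,knob=.150))
print(ims["wrist"]["K"],ims["wrist"]["T"].round(3))
o=arm.observe();print(o["time"],o["eef_pos"],o["orientation"],o["wrist_force"])
E
```

```text
gun scene [208.2 262.2] 0.57 [ 0.5591 -0.1749  0.    ]
gun side [284.1 276.9] 0.75 [ 0.562  -0.1973  0.    ]
gun wrist [231.6 272.8] 0.96 [ 0.5531 -0.1928  0.    ]
  tri [ 0.5563 -0.1901 -0.0087] [0.0076 0.0073 0.0064]
pivot scene [155.7 261.3] 0.84 [ 0.5501 -0.1871  0.192 ]
pivot side [237.8 275. ] 0.64 [ 0.5551 -0.1955  0.192 ]
pivot wrist [289.1 277.7] 0.74 [ 0.5601 -0.1831  0.192 ]
  tri [ 0.5556 -0.1875  0.1887] [0.0063 0.0034 0.0051]
tab scene [143.9 249.3] 0.64 [ 0.5545 -0.2385  0.204 ]
tab side [244.1 283. ] 0.42 [ 0.5679 -0.2347  0.204 ]
tab wrist [339.8 283.3] 0.57 [ 0.5656 -0.2364  0.204 ]
  tri [ 0.5638 -0.2344  0.2076] [0.0059 0.0046 0.0018]
knob scene [192.2 297.5] 0.76 [ 0.5345 -0.0424  0.15  ]
knob side [215.3 261.8] 0.8 [ 0.5457 -0.0506  0.15  ]
knob wrist [137.2 259.5] 0.77 [ 0.543  -0.0427  0.15  ]
  tri [ 0.5416 -0.0435  0.1488] [0.007  0.0062 0.0015]
[[325.1922621    0.         277.29658235]
 [  0.         325.1922621  208.41771209]
 [  0.           0.           1.        ]] [[ 1.    -0.003  0.     0.56 ]
 [-0.003 -0.963 -0.27  -0.026]
 [ 0.001  0.27  -0.963  0.466]
 [ 0.     0.     0.     1.   ]]
2.55 [ 0.56110338 -0.09990066  0.38255847] [-8.56957595e-05  7.07046226e-01  7.07167320e-01 -9.19581132e-05] [ 0.52032836  0.41375714 -0.15338596]
```

View pics/wrist1.png

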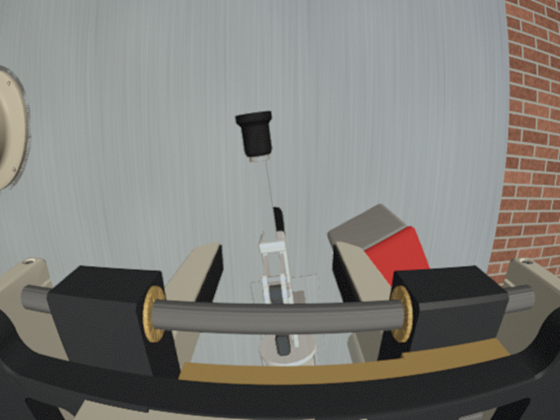

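The wrist view shows the knob at about (257,137), the housing at (273,250), the pivot at about (277,289) and the dark tab at (283,342). That makes the gun's yaw about 6.7° off -y. Next I'll align the yaw and hover over the tab.

Call:
{"api": "jog_arm", "payload": {"rows": [[0,0,-0.56,0,0,0,50],[0,0,-0.56,0,0,0,50],[0,0,0,-0.89,-0.08,0.45,50],[0,0,0,-0.89,-0.08,0.45,50],[0,0,0,-0.89,-0.08,0.45,50],[0,0,0,-0.89,-0.08,0.45,50],[0,0,0,-0.89,-0.08,0.45,50],[0,0,0,-0.89,-0.08,0.45,50]]}}

```text
time: 3.55
eef_pos: [0.5648, -0.2348, 0.3148]
orientation: [0.0, 0.664, 0.747, 0.0]
wrist_force: [0.2, 0.2, 0.5]
opening: 0.0501
gripper_force: 0.0
```

```bash
python3 - <<'E'
from h import *
ims=look("2",dict(pivot=.192,tab=.204,knob=.150),("wrist","side"))
o=arm.observe();print(o["time"],o["eef_pos"],o["orientation"])
T=R.from_quat(np.roll(o["orientation"],-1)).as_matrix()
print(T.round(3))
E
```

```text
pivot wrist [162.8 275.7] 0.77 [ 0.5591 -0.186   0.192 ]
pivot side [241.5 274.4] 0.68 [ 0.5506 -0.2089  0.192 ]
  tri [ 0.5572 -0.1885  0.1709] [0.0021 0.0021]
tab wrist [244.5 278.8] 0.6 [ 0.5669 -0.236   0.204 ]
tab side [243.8 283.8] 0.53 [ 0.5702 -0.234   0.204 ]
  tri [ 0.5683 -0.2356  0.2057] [0.0015 0.0015]
knob side [215.  258.9] 0.66 [ 0.5374 -0.0475  0.15  ]
3.95 [ 0.56502047 -0.23304258  0.31568872] [2.02920714e-04 6.63957831e-01 7.47769934e-01 2.89139180e-04]
[[-0.118  0.993  0.001]
 [ 0.993  0.118  0.   ]
 [ 0.     0.001 -1.   ]]
```

View pics/wrist2.png

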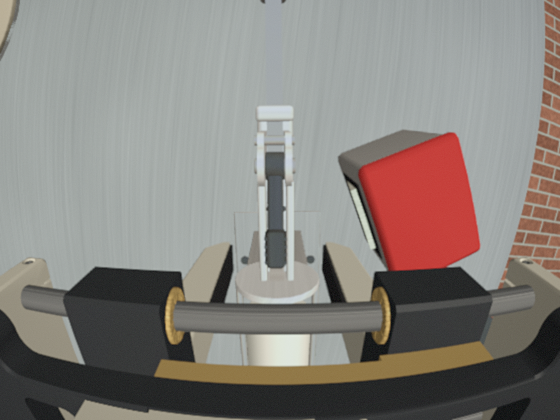

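The pawl is aligned in the wrist view: pivot at (276,165), tab at (277,247), centred between the fingers. Descending and pinching.

Call:
{"api": "jog_arm", "payload": {"rows": [[0,0,0,0,0,0.6,50],[0,0,0,0,0,0.6,45],[0,0,0,0,0,0.6,40],[0,0,0,0,0,0,25],[0,0,0,0,0,0,8],[0,0,0,0,0,0,8],[0,0,0,0,0,0,8],[0,0,0,0,0,0,8]], "force": 12}}

```text
time: 4.95
eef_pos: [0.5638, -0.2344, 0.2704]
orientation: [-0.0, 0.665, 0.747, -0.001]
wrist_force: [-4.8, -1.3, 1.9]
opening: 0.0117
gripper_force: 12.0
```

```bash
python3 - <<'E'
import math
# tab arc, pivot relative; tool x = -gun x, tool z = -up ; tab at ang0+q
a0=math.atan2(12,50);r=51.4
pts=[(r*math.cos(a0+q),r*math.sin(a0+q)) for q in [2.3*i/16 for i in range(17)]]
for i in range(16):
    (x,z),(X,Z)=pts[i:i+2]; print(i,round(-(X-x)/25,2),round(-(Z-z)/25,2),end=' | ')
E
```

```text
0 0.09 -0.28 | 1 0.13 -0.27 | 2 0.17 -0.24 | 3 0.2 -0.22 | 4 0.23 -0.19 | 5 0.25 -0.15 | 6 0.27 -0.12 | 7 0.29 -0.08 | 8 0.29 -0.03 | 9 0.3 0.01 | 10 0.29 0.05 | 11 0.28 0.09 | 12 0.26 0.13 | 13 0.24 0.17 | 14 0.22 0.2 | 15 0.19 0.23 |
```

Call:
{"api": "jog_arm", "payload": {"rows": [[0,0,0,0.09,-0.03,-0.28,8],[0,0,0,0.13,0,-0.27,8],[0,0,0,0.17,0,-0.24,8],[0,0,0,0.2,0,-0.22,8],[0,0,0,0.23,0,-0.19,8],[0,0,0,0.25,0,-0.15,8],[0,0,0,0.27,0,-0.12,8],[0,0,0,0.29,0,-0.08,8]]}}

```text
time: 5.95
eef_pos: [0.5585, -0.1941, 0.3091]
orientation: [-0.0, 0.665, 0.747, -0.001]
wrist_force: [-5.2, -2.3, -6.5]
opening: 0.0121
gripper_force: 12.0
```

Call:
{"api": "jog_arm", "payload": {"rows": [[0,0,0,0.29,-0.02,-0.02,8],[0,0,0,0.3,0,0.02,8],[0,0,0,0.29,0,0.05,8],[0,0,0,0.28,0,0.09,8],[0,0,0,0.26,0,0.13,8],[0,0,0,0.24,0,0.17,8],[0,0,0,0.2,0,0.18,8],[0,0,0,0,0,0,8]]}}

```text
time: 6.95
eef_pos: [0.5526, -0.1474, 0.294]
orientation: [-0.0, 0.665, 0.747, -0.0]
wrist_force: [-7.8, -0.3, -1.1]
opening: 0.0117
gripper_force: 12.0
```

```bash
python3 - <<'E'
from h import *
im=arm.get_image("side");c=im["color"][190:310,200:360,::-1]
cv2.imwrite("pics/s3.png",cv2.resize(c,None,fx=4,fy=4,interpolation=2))
E
```

```text
(no output)
```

View pics/s3.png

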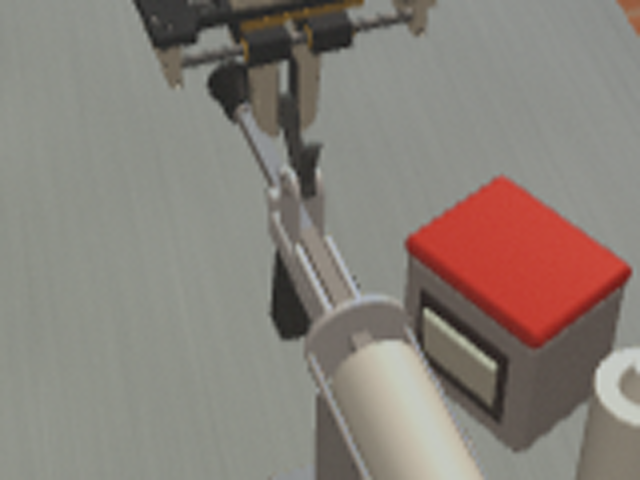

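The crop shows the tab at about (295,110) between the pads, behind the cheeks, so the pawl is well past upright. Release, rise, and go back above the knob.

Call:
{"api": "jog_arm", "payload": {"rows": [[0,0,0,0,0,0,45],[0,0,0,0,0,0,45],[0,0,0,0,0,0,45],[0,0,0,0,0,-0.8,45],[0,0,0,0,0,-0.8,60],[0,0,0,0.8,0.05,0,60],[0,0,0,0.8,0.05,0,60],[0,0,0,0.8,0,0,60]]}}

```text
time: 8.0
eef_pos: [0.5483, -0.0853, 0.3327]
orientation: [-0.001, 0.664, 0.748, -0.0]
wrist_force: [0.1, -0.0, -0.6]
opening: 0.06
gripper_force: 0.0
```

```bash
python3 - <<'E'
from h import *
ims=look("4",dict(pivot=.192,tab=.217,knob=.150),("wrist","side"))
o=arm.observe();print(o["time"],o["eef_pos"],o["opening"])
E
```

```text
pivot wrist [336.5 274.5] 0.94 [ 0.5584 -0.1833  0.192 ]
tab wrist [312.2 273.1] 0.67 [ 0.5528 -0.1415  0.217 ]
tab side [217.1 272.9] 0.54 [ 0.5609 -0.1397  0.217 ]
  tri [ 0.5566 -0.1413  0.2183] [0.0039 0.0039]
knob wrist [156.5 272.6] 0.56 [ 0.5398 -0.0395  0.15  ]
knob side [213.4 260.5] 0.62 [ 0.5435 -0.0412  0.15  ]
  tri [ 0.5418 -0.0399  0.1491] [0.0019 0.0019]
8.4 [ 0.54872955 -0.088348    0.33335909] 0.05996568738893679
```

View pics/wrist4.png

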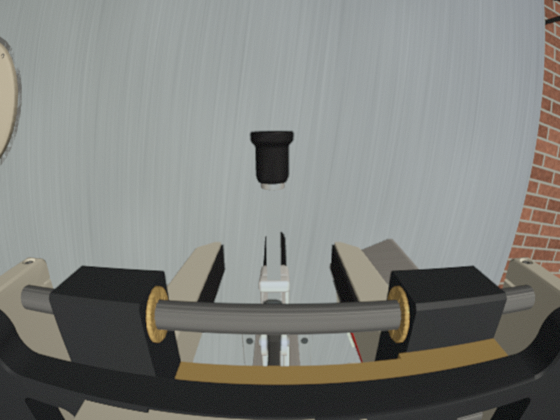

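The wrist view shows the knob's grip at about (272,165) and its flange at (272,138). The networks put the tab at gun x of about -44 mm and 218 mm up, so the pawl is resting at its stop. Now descending on the knob.

Call:
{"api": "jog_arm", "payload": {"rows": [[0,0,0,0.85,-0.04,0,60],[0,0,0,0.9,-0.04,0,60],[0,0,0,0,0,0.95,60],[0,0,0,0,0,0.95,60],[0,0,0,0,0,0.95,60],[0,0,0,0,0,0.95,60],[0,0,0,0,0,0.92,60],[0,0,0,0,0,0,60]], "force": 20}}

```text
time: 9.4
eef_pos: [0.541, -0.045, 0.2142]
orientation: [-0.001, 0.665, 0.747, -0.001]
wrist_force: [0.2, 0.0, 0.5]
opening: 0.0601
gripper_force: 0.0
```

Call:
{"api": "jog_arm", "payload": {"rows": [[0,0,0,0,0,0,40],[0,0,0,0,0,0,24],[0,0,0,0,0,0,24],[0,0,0,0,0,0,24],[0,0,0,0,0,0,24]]}}

```text
time: 10.02
eef_pos: [0.5392, -0.0448, 0.2157]
orientation: [-0.002, 0.665, 0.747, -0.002]
wrist_force: [-8.3, -1.8, 8.8]
opening: 0.0276
gripper_force: 20.0
```

```bash
python3 - <<'E'
from h import *
im=arm.get_image("wrist");cv2.imwrite("pics/w5.png",im["color"][:,:,::-1])
E
```

```text
(no output)
```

View pics/w5.png

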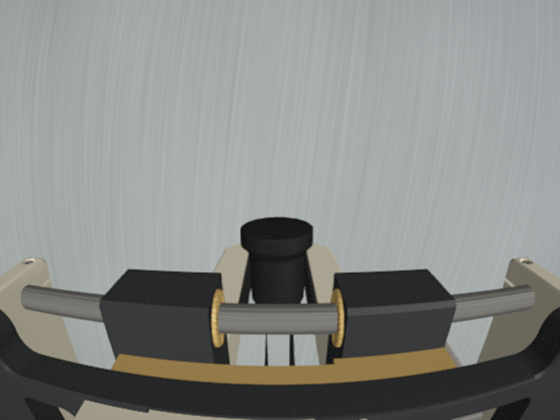

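The pads hold the grip part, just ahead of the flange at (277,235). Relieving the side load slightly and drawing the rod back.

Call:
{"api": "jog_arm", "payload": {"rows": [[0,0,0,0,-0.08,-0.05,24],[0,0,0,0.3,0,0,24],[0,0,0,0.45,0,0,24],[0,0,0,0.5,0,0,24],[0,0,0,0.5,0,0,24],[0,0,0,0.5,0,0,24],[0,0,0,0.5,0,0,24],[0,0,0,0.5,0,0,24]]}}

```text
time: 11.08
eef_pos: [0.5284, 0.037, 0.2161]
orientation: [-0.001, 0.664, 0.748, -0.001]
wrist_force: [-5.3, -3.4, -14.7]
opening: 0.0275
gripper_force: 20.0
```

Call:
{"api": "jog_arm", "payload": {"rows": [[0,0,0,0.5,-0.03,0.03,24],[0,0,0,0.55,0,0,24],[0,0,0,0.6,0,0,24],[0,0,0,0.6,0,0,24],[0,0,0,0.6,0,0,24],[0,0,0,0.6,0,0,24],[0,0,0,0.5,0,0,24],[0,0,0,0.2,0,0,24]]}}

```text
time: 12.08
eef_pos: [0.5156, 0.1353, 0.216]
orientation: [0.001, 0.665, 0.747, -0.004]
wrist_force: [-1.4, -31.0, -0.7]
opening: 0.0272
gripper_force: 20.0
```

Call:
{"api": "jog_arm", "payload": {"rows": [[0,0,0,0.1,0,0,24],[0,0,0,0.1,0,0,24],[0,0,0,0,0,0,24],[0,0,0,0,0,0,24]]}}

```text
time: 12.58
eef_pos: [0.5154, 0.1372, 0.216]
orientation: [0.001, 0.667, 0.745, -0.005]
wrist_force: [-2.0, -29.5, -0.2]
opening: 0.0273
gripper_force: 19.9
```

```bash
python3 - <<'E'
from h import *
ims=look("6",dict(pivot=.192,tab=.217,knob=.150))
o=arm.observe();print(o["time"],o["eef_pos"],o["wrist_force"])
a=cv2.resize(ims["wrist"]["color"][180:360,140:420],(800,514))[:,:,::-1]
cv2.imwrite("pics/w6.png",a)
E
```

```text
pivot scene [158.2 261.8] 0.63 [ 0.5556 -0.1773  0.192 ]
pivot side [237.7 274.6] 0.77 [ 0.5541 -0.1949  0.192 ]
  tri [ 0.5533 -0.1854  0.1845] [0.003 0.003]
tab scene [155.2 274.3] 0.53 [ 0.5385 -0.1421  0.217 ]
tab side [218.6 273.4] 0.61 [ 0.561  -0.1461  0.217 ]
  tri [ 0.5518 -0.1414  0.2194] [0.0106 0.0106]
knob scene [226.6 350.1] 0.7 [0.5089 0.1402 0.15  ]
knob side [182.3 241.1] 0.98 [0.5093 0.1271 0.15  ]
knob wrist [272.3 276.5] 0.96 [0.5156 0.1381 0.15  ]
  tri [0.511  0.1368 0.146 ] [0.0047 0.0027 0.0048]
13.175 [0.51541733 0.13720136 0.21604639] [ -2.83320177 -29.55173186  -0.72132298]
```

View pics/w6.png

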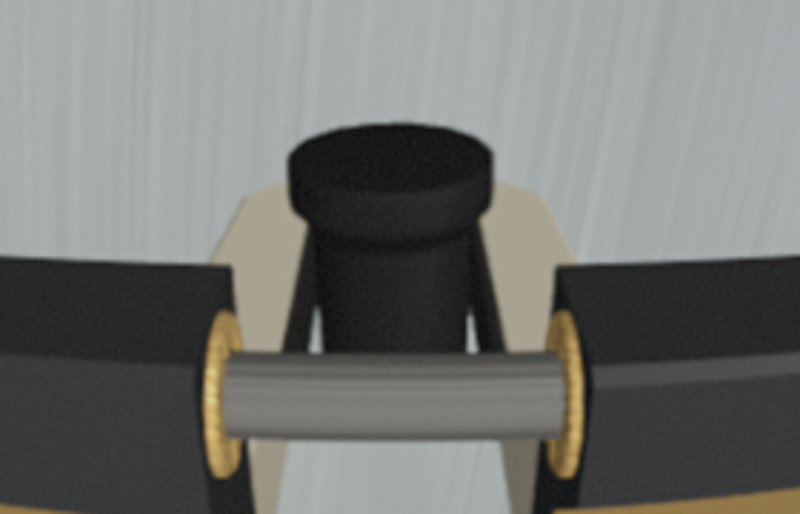

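The flange has crept about 4 mm towards the pads while the force reads 30 N, so the pads slipped at a hard end. I'll regrip and pull slowly to check that this is the stop.

Call:
{"api": "jog_arm", "payload": {"rows": [[0,0,0,-0.3,0,0,24],[0,0,0,-0.3,0,0,24],[0,0,0,0,0,0,45],[0,0,0,-0.25,0,0,45],[0,0,0,0,0,0,45],[0,0,0,0,0,0,24],[0,0,0,0,0,0,24],[0,0,0,0,0,0,24]], "force": 35}}

```text
time: 14.18
eef_pos: [0.5173, 0.1229, 0.2159]
orientation: [-0.001, 0.664, 0.748, -0.002]
wrist_force: [-6.4, -0.4, 7.3]
opening: 0.0272
gripper_force: 35.0
```

Call:
{"api": "jog_arm", "payload": {"rows": [[0,0,0,0.05,0,0,24],[0,0,0,0.05,0,0,24],[0,0,0,0,0,0,24]]}}

```text
time: 14.55
eef_pos: [0.5171, 0.1246, 0.2158]
orientation: [-0.001, 0.664, 0.747, -0.002]
wrist_force: [-7.0, -2.3, 7.2]
opening: 0.0269
gripper_force: 35.0
```

Call:
{"api": "jog_arm", "payload": {"rows": [[0,0,0,0.1,0,0,24],[0,0,0,0.1,0,0,24],[0,0,0,0,0,0,24],[0,0,0,0,0,0,24]]}}

```text
time: 15.05
eef_pos: [0.5164, 0.1294, 0.2158]
orientation: [-0.001, 0.665, 0.747, -0.002]
wrist_force: [-5.7, -3.6, 8.2]
opening: 0.0268
gripper_force: 35.0
```

Call:
{"api": "jog_arm", "payload": {"rows": [[0,0,0,0.1,0,0,24],[0,0,0,0.1,0,0,24],[0,0,0,0,0,0,24],[0,0,0,0,0,0,24]]}}

```text
time: 15.55
eef_pos: [0.5164, 0.13, 0.2158]
orientation: [0.001, 0.666, 0.746, -0.004]
wrist_force: [-2.1, -19.0, 9.7]
opening: 0.027
gripper_force: 35.0
```

A hard stop again after free travel, and the rod is at that stop. I'll release under light tension so it isn't pushed forward, then rise clear.

Call:
{"api": "jog_arm", "payload": {"rows": [[0,0,0,0.05,0,0,24],[0,0,0,0,0,0,24],[0,0,0,0,0,0,60],[0,0,0,0,0,0,60],[0,0,0,0,0,0,60],[0,0,0,0,0,-0.7,60],[0,0,0,0,0,-0.9,60],[0,0,0,0,0,-0.9,60]]}}

```text
time: 16.55
eef_pos: [0.5175, 0.1371, 0.279]
orientation: [-0.0, 0.664, 0.748, 0.0]
wrist_force: [-0.9, 0.9, 0.4]
opening: 0.0602
gripper_force: 0.0
```

Call:
{"api": "jog_arm", "payload": {"rows": [[0,0,0,-0.4,0,-0.9,60],[0,0,0,-0.8,0,-0.9,60],[0,0,0,-0.8,0,-0.4,60],[0,0,0,-0.8,0,0,60],[0,0,0,0,0,0,60],[0,0,0,0,0,0,60]]}}

```text
time: 17.3
eef_pos: [0.5256, 0.068, 0.3333]
orientation: [-0.0, 0.664, 0.748, 0.0]
wrist_force: [0.6, 0.6, -0.3]
opening: 0.0599
gripper_force: 0.0
```

```bash
python3 - <<'E'
from h import *
ims=look("7",dict(pivot=.192,tab=.217,knob=.150,pail=0,napkins=0,spare=0))
o=arm.observe();print(o["time"],o["eef_pos"],o["wrist_force"])
a=np.hstack([ims["wrist"]["color"],ims["side"]["color"]])[:,:,::-1]
cv2.imwrite("pics/all7.png",cv2.resize(a,(800,300),interpolation=cv2.INTER_AREA))
E
```

```text
pivot scene [154.4 262.2] 0.59 [ 0.5446 -0.1903  0.192 ]
pivot side [239.6 274.7] 0.56 [ 0.5529 -0.2021  0.192 ]
  tri [ 0.5486 -0.1949  0.1887] [0.0061 0.0061]
tab scene [158.6 268.8] 0.59 [ 0.5595 -0.1393  0.217 ]
tab side [216.4 272.6] 0.69 [ 0.5607 -0.1367  0.217 ]
  tri [ 0.5604 -0.1381  0.2182] [0. 0.]
knob scene [227.  346.3] 0.56 [0.5176 0.1353 0.15  ]
knob side [183.1 242.8] 0.82 [0.5141 0.1216 0.15  ]
knob wrist [130.3 277.6] 0.81 [0.5187 0.1357 0.15  ]
  tri [0.5162 0.1334 0.1438] [0.0027 0.0023 0.0033]
pail scene [342.9 435.3] 0.88 [0.5014 0.459  0.    ]
pail side [165.2 228.6] 0.56 [ 0.4991  0.4574 -0.    ]
  tri [ 0.4998  0.4588 -0.0014] [0.0006 0.0006]
napkins scene [222.9 213.7] 0.79 [ 0.7105 -0.2113  0.    ]
napkins side [284.  324.3] 0.57 [ 0.701  -0.2266  0.    ]
napkins wrist [359.1 361.5] 0.56 [ 0.7056 -0.2195  0.    ]
  tri [ 0.7058 -0.221  -0.0068] [0.0029 0.0025 0.0039]
spare scene [188.7 178.4] 0.93 [ 0.7177 -0.4054  0.    ]
spare side [334.8 351. ] 0.97 [ 0.7192 -0.4069  0.    ]
  tri [ 7.184e-01 -4.063e-01 -4.000e-04] [0.001 0.001]
18.35 [0.525715   0.06700094 0.33348929] [ 0.21441718 -1.01251442 -0.54930084]
```

View pics/all7.png

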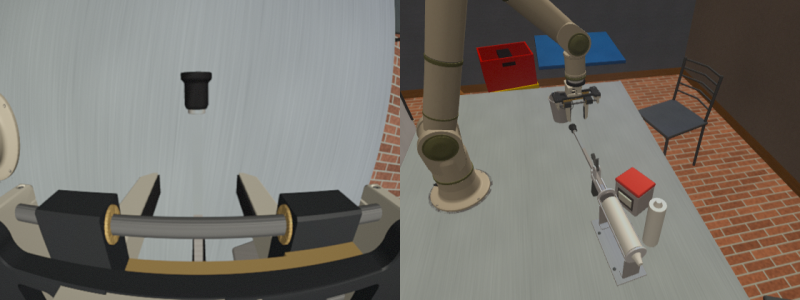

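The final views show the knob out at the rear and the pawl tipped back, with its tab at about 218 mm up behind the pivot. The pail, napkins and spare are where they were, within measuring error. The rod stopped hard at the same place on both pulls.

```bash
python3 -c "
from station import arm
print(arm.close_job())"
```

```text
the job is handed in; nothing more can be done
None
```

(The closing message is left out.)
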